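# Open the bench analyser for loading

### The job

Get the white bench analyser ready for loading: raise its lid by the handle without letting it drop, press the pad of the folding stay down past straight onto its stop so that the lid is locked up, then push the carousel's upright post round to the front until the carousel clicks into its detent. Let go of everything, and leave the other things on the bench where they stand.

Things in the scene. Friction and masses are not known exactly. Their poses are not given: they have to be found in the camera images.
- analyser: White open-topped case with a hinged lid, fixed to the bench: 190 mm deep (x), 240 mm wide (y), 90 mm tall, 115 mm with the lid shut; walls 8 mm thick. Origin at the centre of its underside. Its x axis points from the front (handle side, towards the robot) to the rear (hinge side), y to the left, z up. All 'case' coordinates below are in this frame.
- lid (a joint): Lid angle, rad: 0 shut, grows as it is raised. The lid weighs 0.3 to 0.6 kg. The stay is pulled straight at 1.40, the highest the lid goes (do not force it beyond); with the stay locked it rests at 1.387. Let go anywhere above 1.25 the stiff stay holds it for the moment even though not locked; let go lower it may fall shut.
- lid_hinge (a point): Middle of the lid's hinge line, case coordinates (95, 0, 90) mm; the line runs along the case's y axis.
- lid_handle (a point): Middle of the lid's handle: a round steel bar, 10 mm thick, 100 mm long, along the case's y axis, held 45 mm in front of the lid's front edge by an arm at each end. It lies 235 mm from the hinge line towards the front and 12 mm above it when shut (102 mm above the bench), and turns with the lid. It can be pinched from above, one finger before and one behind the bar, all the way up; the bar turns between the fingers.
- stay (a joint): Knee of the two-bar folding stay outside the lid's right (-y) side, rad: 0 folded (lid shut), 1.57 with the lid at 1.25, 1.70 at 1.30, 1.83 at 1.34, 2.25 straight, 2.45 against its stop, past straight: locked. It is stiff: straightening takes about 3 to 4 N at the pad.
- stay_pad (a point): Middle of the stay's pad: a black rubber cylinder, 20 mm thick, 46 mm long along the case's y axis, standing out to the right of the knee. Free to be pressed from above and in front (the bars are on its left). It swings about point stay_pivot at 95 mm; case coordinates x, z in mm: (-70, 150) with the lid shut, (-7, 134) with the lid at 1.30, (-1, 130) at 1.34, (20, 108) locked; y is -157. Its last travel is rearward and down, about 40 degrees from the vertical.
- stay_pivot (a point): Lower pivot of the stay on the case's right side, case coordinates (-60, -136, 55) mm, fixed.
- carousel (a joint): Carousel angle, rad: 0 with the post exactly at the front (-x of the case), where a sprung roller clicks into the detent; it starts between -1.25 and -0.5, with the post towards the left (+y) side. Grows anticlockwise seen from above, so from the left side to the front. The detent pulls it in from within 0.15 rad either side; pushing over the hump before it (-0.34 to -0.17) takes about 5 N at the post, and so does pushing out beyond it.
- carousel_axis (a point): Centre of the carousel's top face: aluminium disc, 136 mm across, on the centre line of the case under the lid, top face 55 mm above the bench, 35 mm below the case's rim. Three grey cartridges, 36 mm tall, stand on it on the side away from the post (112 degrees or more from it).
- carousel_post (a point): Top of the carousel's only post: upright steel pin, 14 mm thick, 45 mm tall, 55 mm from the carousel's axis; its top is 100 mm above the bench.
- reagent: White-capped reagent bottle, 60 mm across, 130 mm tall, beside the analyser's left side, loose; origin at the centre of its underside. Not to be moved.
- jar: Jar, 60 mm across, 75 mm tall, beyond the stay on the analyser's right, loose; origin at the centre of its underside. Not to be moved.
- tube_rack: Grey tube rack, 60 x 140 mm, 100 mm tall with its tubes, loose; origin at the centre of its underside. Not to be moved.
- tip_box: Black tip box with clear cover, 85 x 120 x 70 mm, loose; origin at the centre of its underside. Not to be moved.
- beaker: Glass beaker, 72 mm across, 90 mm tall, loose; origin at the centre of its underside. Not to be moved.
- mouse: Black computer mouse, 100 x 60 x 30 mm, loose; origin at the centre of its underside. Not to be moved.

How it is judged:
By the outcome, as a careful person would: the job done as asked, in the order asked, and still so for the second after the job is handed in, with the robot touching nothing.
It also fails if it takes over 61 s, if anything falls off the work surface, if the arm or the gripper's body presses on something with over 40 N, if the wrist force passes 120 N, or if a joint passes its speed limit or range.

### The arm

A 7-joint arm with a two-finger parallel gripper is mounted at the origin on the work surface. World frame = base frame: x ahead of the robot, y to its left, z up, the work surface at z = 0. Lengths are in m, angles in rad, forces in N, time in s.
With the tool pointing down it reaches from about 0.425 to 0.925 m from the base axis. Payload 6.8 kg.
Tool frame: the origin (TCP) lies at the very end of the fingers, on their centre line; the grasp point (between the pads) lies 19 mm behind it; z points along the fingers, y is the line along which they close (so a half turn about z gives the same grasp; the last joint's range is limited). The gripper opens to 85 mm and grips with 20 to 120 N. Pads are 22 mm wide; open, the fingers measure 114 mm over their backs; the gripper's body (76 mm by 85 mm) begins 54 mm behind the grasp point. The pads swing forward as they close: fully open they stand 13 mm farther back than shut.
Start: joints at [1.169, 0.477, 0.022, 1.555, -0.011, 1.109, -0.083], TCP at [0.195, -0.646, 0.231] pointing down, gripper open.
Joint ranges: [-2.96, 2.96], [-0.34, 2.1], [-1.41, 1.46], [0.24, 2.44], [-1.37, 4.51], [0.17, 1.92], [-2.96, 2.96]. Speed limits (rad/s): [2.39, 2.39, 3.14, 3.14, 3.14, 3.14, 3.14].

### API

Orientations are given as a rotation vector (axis times angle).
In Python, from bench import monitor, optics, r gives the robot as it stands.
- The arm moves only by the shell command python3 -m crank 'ROWS' [OPENING] [FORCE]. ROWS is JSON, a list of rows, each a list of 2 entries, a list of its own where there are three numbers: the shift along the tool's x, y, z in cm, then the turn, a rotation vector about the tool's x, y, z in rad. A call has 1 to 5 rows; each row shifts and turns the commanded pose from where the row before left it, along the tool's axes as they then stand; what a row does not reach is not made up. A row lasts 1/10 s, in which the tool goes at most 50 mm and 8.59 degrees, less where a joint would pass 70% of its speed; a pose out of reach is approached as far as the arm can. A call is refused whole if a number of a shift passes 5 or a number of a turn 0.15, either way. A call with a gripper value outside its range is refused whole. OPENING is the finger opening in cm, from 0 to 8.54, set as the call begins (- or left out, the last holds). The fingers move at their own pace and stop on an object; FORCE is the grip in N (left out, the last holds). Time passes only in rows, so rows that do not move let the fingers close. It gives the time, the measured TCP pose, the force, the opening and the grip force at its end, in the units of the state.
- monitor.get_obs(): the state, without advancing time (a new reading comes with each control period).
- optics.grab_frame(name): name is "side" or "top"; returns (picture, depth): 480x640x3 uint8, red, green, blue; 480x640 float32, m along the optical axis (not along the pixel's ray), 0 where there is no reading.
- optics.camera_model(name): a dict with "vertical_fov" (degrees; the focal length in pixels is half the picture's height over the tangent of half this angle, whatever the lens; pixels are square), "cx", "cy" (the principal point, pixels), "R" (3x3) and "t" (3): a world point X has camera coordinates R X + t. Camera axes: x right, y down, z forward; pixel columns grow to the right and rows downward; lengths in m; the calibration is good to about 2 mm. A picture is of the moment at which its call begins. camera_model takes no time and is no camera call.
- r.hand_in(): hands the job in; it is judged then, once.
The state is a dict: "clock": time; "joints": joint angles; "qvel": joint speeds; "tau": joint torques, N m; "tcp_pos": TCP position; "orientation": TCP orientation; "contact_force": force on the tool from outside, world axes, zero at the start; "moment": the same for the moment, N m; "grip_width": finger opening in m; "gripper_force": force on a finger pad.
Only numpy, scipy, OpenCV 4.12 (cv2) and the standard library are available. Lean on these libraries where they do the work, as an engineer would, in place of code of your own. Each camera call takes 0.05 s, during which the arm holds its last target. There are 200 camera calls.

## Working session

There is one attempt and no reset: what is moved stays moved. The work goes in short steps, Python scripts to look and compute and a shell command to move; the robot and the scene stay as the last step left them, time stands still between calls to the robot, and variables do not carry over. Pictures are saved under pics/ and viewed, at most 10 in all, crops included, and the job is handed in when it is done.

```bash
ls; mkdir -p pics
python3 - <<'E'
from bench import monitor, optics, r
import cv2
print(monitor.get_obs())
for n in("top","side"):
    p,d=optics.grab_frame(n); cv2.imwrite(f"pics/{n}0.png",p[:,:,::-1]); 
    import numpy as np; np.savez(f"pics/{n}0.npz",p=p,d=d); print(n,optics.camera_model(n))
E
```

```text
pics
{'clock': 0.0, 'joints': array([ 1.16894586,  0.47780565,  0.02234642,  1.55647592, -0.01148432,
        1.10929599, -0.08313464]), 'qvel': array([-7.89517393e-04,  7.14808251e-04, -1.11073487e-04, -6.22671049e-04,
       -1.14957795e-04,  3.95935954e-06,  5.21544671e-04]), 'tau': array([ 9.05449742e-04, -5.96457767e+01,  1.60835747e+00, -2.81205028e+01,
        1.24339038e-02,  9.33367264e-03,  4.18253933e-06]), 'tcp_pos': array([ 0.19524335, -0.6455148 ,  0.2303118 ]), 'orientation': array([-3.10598265e+00, -4.59481443e-01,  6.66896602e-04]), 'contact_force': array([ 0.47154529, -0.43958769, -0.20784756]), 'moment': array([ 0.01068772, -0.00017514,  0.01121818]), 'gripper_force': 0.0, 'grip_width': 0.08556798656764295}
top {'vertical_fov': 42.63461333310366, 'cx': 320.4024753310595, 'cy': 241.6357236180581, 'R': array([[ 0.02848389, -0.9992979 ,  0.02433857],
       [-0.99737887, -0.03003249, -0.06582887],
       [ 0.0665136 , -0.02239972, -0.99753406]]), 't': array([-0.00783527,  0.52182454,  1.4753165 ])}
side {'vertical_fov': 46.292448660984086, 'cx': 318.17672477302824, 'cy': 234.65760692050432, 'R': array([[-0.9163768 , -0.40000921, -0.01569023],
       [-0.24060919,  0.58168704, -0.77701184],
       [ 0.3199387 , -0.70826042, -0.6292904 ]]), 't': array([0.50436672, 0.19818334, 1.48880831])}
```

View pics/top0.png

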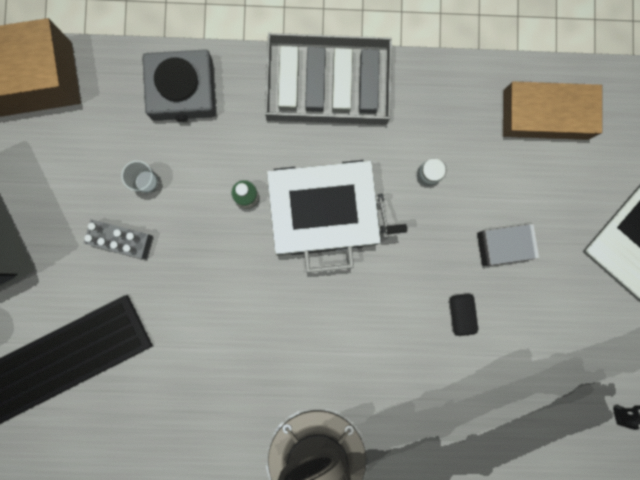

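View pics/side0.png

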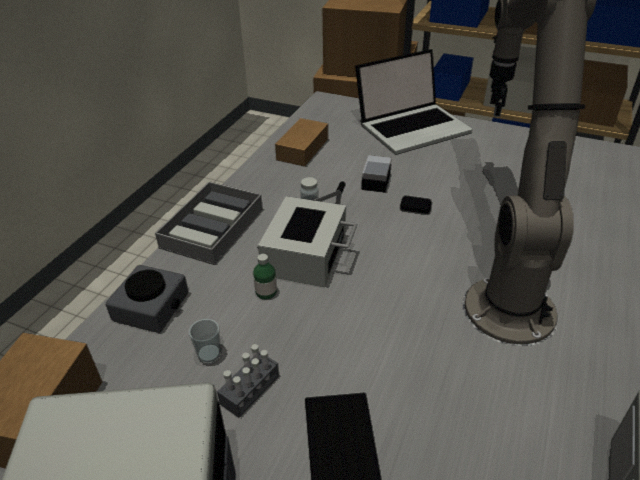

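The top view shows the white lid with corners near (268,170), (371,161), (380,245) and (276,254). The handle bar is near (329,269), the black stay pad near (397,229), the reagent bottle at (244,193) and the jar at (433,172). The side view agrees, and the pad stands clear.

```bash
cat > h.py <<'E'
import numpy as np, cv2
from scipy.spatial.transform import Rotation as Ro
from bench import monitor, optics, r
def cam(n):
    m=optics.camera_model(n); f=240/np.tan(np.radians(m["vertical_fov"]/2)); return m["R"],m["t"],f,m["cx"],m["cy"]
def ray(n,px,z):
    R,t,f,cx,cy=cam(n); px=np.atleast_2d(px).astype(float)
    d=np.c_[(px[:,0]-cx)/f,(px[:,1]-cy)/f,np.ones(len(px))]@R; c=-R.T@t
    return c+d*((z-c[2])/d[:,2])[:,None]
def proj(n,X):
    R,t,f,cx,cy=cam(n); q=np.atleast_2d(X)@R.T+t
    return np.c_[f*q[:,0]/q[:,2]+cx,f*q[:,1]/q[:,2]+cy]
def load(n,k): z=np.load(f"pics/{n}{k}.npz"); return z["p"],z["d"]
def cloud(n,d):
    R,t,f,cx,cy=cam(n); v,u=np.mgrid[0:480,0:640]
    return (np.dstack([(u-cx)/f*d,(v-cy)/f*d,d])-t)@R
E
python3 - <<'E'
from h import *
p,d=load("top",0)
g=p.min(2); 
m=np.zeros_like(g); m[150:262,255:392]=(g[150:262,255:392]>185)*255
m=cv2.morphologyEx(m,cv2.MORPH_OPEN,np.ones((5,5)))
c=max(cv2.findContours(m,cv2.RETR_EXTERNAL,cv2.CHAIN_APPROX_NONE)[0],key=cv2.contourArea)
W=ray("top",c[:,0],0.115)
rc=cv2.minAreaRect((W[:,:2]*1000).astype(np.float32)); print("rect mm",rc); print(cv2.boxPoints(rc), cv2.minAreaRect(c))
C=cloud("top",d); print("lid z",np.median(C[...,2][m>0]), "bench z",np.median(C[330:360,300:400,2]))
S=C[150:285,255:415].reshape(-1,3); 
k=g<60; k[:215]=0;k[245:]=0;k[:,:384]=0;k[:,415:]=0
ys,xs=np.nonzero(k); print("pad px",xs.mean(),ys.mean(),xs.min(),xs.max(),ys.min(),ys.max(), ray("top",[xs.mean(),ys.mean()],0.15), np.median(C[k],0))
for nm,px,z in(("handle",[329,269],.102),("reagent",[242,189],.13),("jar",[433,172],.075)): print(nm,ray("top",px,z))
ps,_=load("side",0); 
cv2.imwrite("pics/c0.png",np.hstack([cv2.resize(p[150:285,255:415],(400,338))[:,:,::-1],cv2.resize(ps[170:300,235:375],(364,338))[:,:,::-1]]))
E
```

```text
rect mm ((595.88232421875, 5.5764923095703125), (188.56427001953125, 238.7683563232422), 7.719893455505371)
[[ 486.4178    111.2137  ]
 [ 518.49164  -125.39061 ]
 [ 705.34686  -100.060715]
 [ 673.273     136.5436  ]] ((322.9822082519531, 206.580810546875), (82.38693237304688, 104.73712921142578), 83.9909896850586)
lid z 0.11406371600175823 bench z 4.252384400371923e-05
pad px 395.99212598425197 228.66929133858267 387 405 225 233 [[ 0.54687558 -0.15655396  0.15      ]] [ 0.54578248 -0.15529709  0.15856873]
handle [[ 0.45419161 -0.01205163  0.102     ]]
reagent [[0.62758963 0.18965938 0.13      ]]
jar [[ 0.69069067 -0.25236254  0.075     ]]
```

View pics/c0.png

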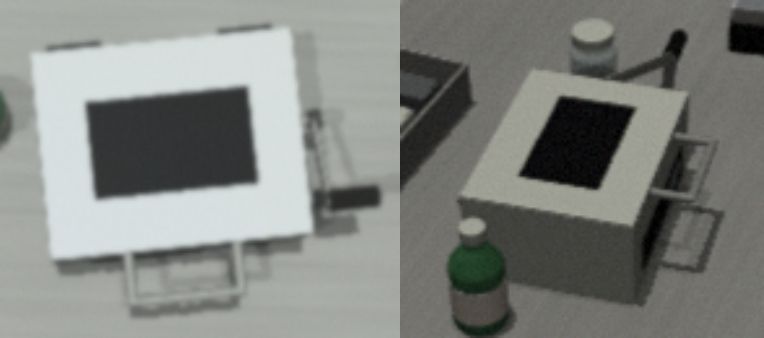

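The lid fit gives the case centre at about (0.596, 0.0056) with a yaw of 7.7°, and both the bar and the pad agree with the model. In the crop, the bar spans (135–240, 300) and the pad is at (355,197).

```bash
cat >> h.py <<'E'
YAW=np.radians(7.72); O=np.array([.5959,.0056,0]); RC=Ro.from_euler("z",YAW).as_matrix()
def w(c): return O+RC@(np.array(c)/1000)          # case mm -> world
def c(X): return (np.asarray(X)-O)@RC*1000         # world -> case mm (row vectors too)
RD=RC@np.array([[0,1,0],[1,0,0],[0,0,-1.]])        # tool down: x=case y, y=case x
def tilt(a): return RD@Ro.from_rotvec([a,0,0]).as_matrix()
def plan(p1,R1,n,p0=None,R0=None):
    if p0 is None: o=monitor.get_obs(); p0=o["tcp_pos"]; R0=Ro.from_rotvec(o["orientation"]).as_matrix()
    wt=Ro.from_matrix(R0.T@R1).as_rotvec()/n; A=sum(Ro.from_rotvec(wt*k).as_matrix() for k in range(n))
    v=np.linalg.solve(A,R0.T@(np.asarray(p1)-p0)); print(n,"rows",(v*100).round(2).tolist(),wt.round(4).tolist())
def st():
    o=monitor.get_obs(); R=Ro.from_rotvec(o["orientation"]).as_matrix()
    print("t%.2f"%o["clock"],"case",c(o["tcp_pos"]).round(1),"ori err",Ro.from_matrix(RD.T@R).as_rotvec().round(3),"Fcase",(o["contact_force"]@RC).round(1),"w",round(o["grip_width"]*1000,1),"gf",round(o["gripper_force"],1))
E
python3 - <<'E'
from h import *
st(); h=w([-140,0,102]); print(h, proj("top",h), proj("top",w([-140,50,102])),proj("top",w([-140,-50,102])),proj("side",w([-140,50,102])),proj("side",w([-140,-50,102])))
plan(w([-141,0,230]),RD,16)
E
```

```text
t0.10 case [-484.4 -591.5  230.4] ori err [1.000e-03 1.000e-03 1.412e+00] Fcase [ 0.1  0.4 -0.6] w 85.3 gf 0.0
[ 0.45716891 -0.01320649  0.102     ] [[329.54120416 267.71029975]] [[307.75895865 270.02398611]] [[351.2752136  265.40173697]] [[345.62750075 246.1857052 ]] [[353.84897448 224.52603805]]
16 rows [4.53, -1.03, 0.0] [-0.0001, -0.0001, -0.0882]
```

```bash
R='[[4.53,-1.03,0],[0,0,-0.088]]'; python3 -m crank '[[[4.53,-1.03,0],[0,0,-0.088]],[[4.53,-1.03,0],[0,0,-0.088]],[[4.53,-1.03,0],[0,0,-0.088]],[[4.53,-1.03,0],[0,0,-0.088]],[[4.53,-1.03,0],[0,0,-0.088]]]' 3.6 40 
python3 -m crank '[[[4.53,-1.03,0],[0,0,-0.088]],[[4.53,-1.03,0],[0,0,-0.088]],[[4.53,-1.03,0],[0,0,-0.088]],[[4.53,-1.03,0],[0,0,-0.088]],[[4.53,-1.03,0],[0,0,-0.088]]]'
python3 -m crank '[[[4.53,-1.03,0],[0,0,-0.088]],[[4.53,-1.03,0],[0,0,-0.088]],[[4.53,-1.03,0],[0,0,-0.088]],[[4.53,-1.03,0],[0,0,-0.088]],[[4.53,-1.03,0],[0,0,-0.088]]]'
python3 -m crank '[[[4.53,-1.03,0],[0,0,-0.088]],[[0,0,0],[0,0,0]],[[0,0,0],[0,0,0]]]'
python3 -c "
from h import *
st(); plan(w([-142,0,86]),RD,4)"
```

```text
clock: 0.6
tcp_pos: [0.3741, -0.4972, 0.2309]
orientation: [-2.93, -1.133, -0.0]
contact_force: [0.8, 0.1, -0.1]
grip_width: 0.0359
gripper_force: 0.0
clock: 1.1
tcp_pos: [0.471, -0.288, 0.231]
orientation: [-2.612, -1.745, -0.0]
contact_force: [0.9, -0.4, 0.4]
grip_width: 0.036
gripper_force: 0.0
clock: 1.6
tcp_pos: [0.4695, -0.0575, 0.2312]
orientation: [-2.169, -2.273, -0.0]
contact_force: [0.2, 0.9, 0.1]
grip_width: 0.036
gripper_force: 0.0
clock: 1.9
tcp_pos: [0.4572, -0.0139, 0.2313]
orientation: [2.069, 2.364, -0.001]
contact_force: [0.6, -0.3, -1.2]
grip_width: 0.0359
gripper_force: 0.0
t1.90 case [-140.    -0.7  231.3] ori err [ 0.    -0.     0.002] Fcase [ 0.5 -0.3 -1.2] w 35.9 gf 0.0
4 rows [0.02, -0.05, 3.63] [-0.0, 0.0001, -0.0004]
```

```bash
python3 -m crank '[[[0,-0.1,4],[0,0,0]],[[0,-0.1,4],[0,0,0]],[[0,0,4],[0,0,0]],[[0,0,2.7],[0,0,0]],[[0,0,0],[0,0,0]]]' 
python3 -c "
from h import *
st()"
python3 -m crank '[[[0,0,0],[0,0,0]],[[0,0,0],[0,0,0]],[[0,0,0],[0,0,0]],[[0,0,0],[0,0,0]]]' 0 30
python3 -c "
from h import *
st()
for n in('top','side'):
    p,d=optics.grab_frame(n); np.savez(f'pics/{n}1.npz',p=p,d=d)
    if n=='side': cv2.imwrite('pics/s1.png',cv2.resize(p[120:300,235:435],None,fx=3,fy=3)[:,:,::-1])
"
```

```text
clock: 2.4
tcp_pos: [0.4529, -0.0167, 0.081]
orientation: [-2.071, -2.355, 0.008]
contact_force: [0.3, -0.2, 0.5]
grip_width: 0.0363
gripper_force: 0.0
t2.40 case [-144.7   -2.8   81. ] ori err [0.007 0.001 0.006] Fcase [ 0.3 -0.2  0.5] w 36.3 gf 0.0
clock: 2.8
tcp_pos: [0.4571, -0.0155, 0.0856]
orientation: [2.07, 2.359, 0.003]
contact_force: [2.2, -1.9, 2.7]
grip_width: 0.0086
gripper_force: 29.6
t2.80 case [-140.4   -2.2   85.6] ori err [-0.003 -0.001  0.005] Fcase [ 1.9 -2.1  2.7] w 8.6 gf 29.6
```

View pics/s1.png

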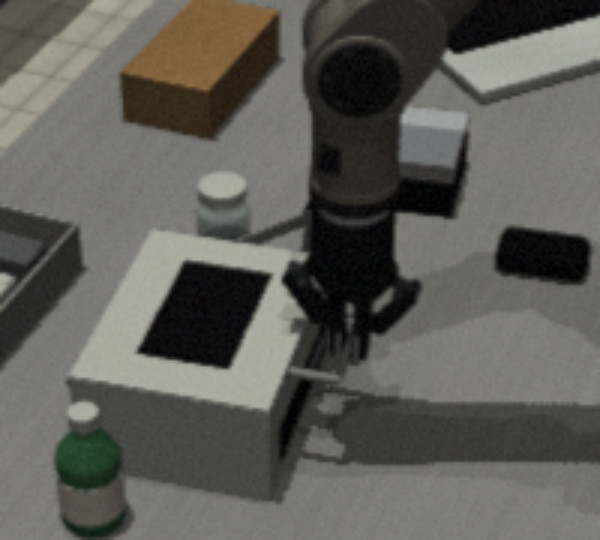

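The fingers hold the bar, with the opening at 8.6 mm and a grip of 30 N. Next I need the increments for the lid arc.

```bash
python3 -c "
from h import *
st()
th=np.linspace(0,1.32,26); a=th+np.arctan2(12,235); x=-235.3*np.cos(a); z=235.3*np.sin(a)
for i in range(5): print([[round(float(dx)/10,2),round(float(-dz)/10,2)] for dx,dz in zip(np.diff(x),np.diff(z))][5*i:5*i+5])
"
```

```text
t2.90 case [-140.4   -2.2   85.6] ori err [-0.003 -0.001  0.004] Fcase [ 1.8 -3.   6.6] w 9.1 gf 30.0
[[0.1, -1.24], [0.16, -1.23], [0.23, -1.22], [0.29, -1.21], [0.35, -1.19]]
[[0.42, -1.17], [0.48, -1.15], [0.54, -1.12], [0.6, -1.09], [0.65, -1.06]]
[[0.71, -1.02], [0.76, -0.98], [0.81, -0.94], [0.86, -0.9], [0.91, -0.85]]
[[0.95, -0.8], [0.99, -0.75], [1.03, -0.7], [1.06, -0.64], [1.1, -0.58]]
[[1.13, -0.53], [1.15, -0.47], [1.17, -0.4], [1.19, -0.34], [1.21, -0.28]]
```

```bash
python3 -m crank '[[[0,0.1,-1.24],[0,0,0]],[[0,0.16,-1.23],[0,0,0]],[[0,0.23,-1.22],[0,0,0]],[[0,0.29,-1.21],[0,0,0]],[[0,0.35,-1.19],[0,0,0]]]' 0 50 | grep -v ori
python3 -c "
from h import *
st()"
python3 -m crank '[[[0,0.42,-1.17],[0,0,0]],[[0,0.48,-1.15],[0,0,0]],[[0,0.54,-1.12],[0,0,0]],[[0,0.6,-1.09],[0,0,0]],[[0,0.65,-1.06],[0,0,0]]]' | grep -v ori
python3 -c "
from h import *
st()
d=c(monitor.get_obs()['tcp_pos'])+[0,0,19]-[95,0,90]; print('r',np.hypot(d[0],d[2]),'th',np.arctan2(d[2],-d[0])-.051)
p,_=optics.grab_frame('side'); cv2.imwrite('pics/s2.png',cv2.resize(p[80:300,215:455],None,fx=2.5,fy=2.5)[:,:,::-1])"
```

```text
clock: 3.4
tcp_pos: [0.4675, -0.014, 0.1459]
contact_force: [6.2, -2.2, -7.3]
grip_width: 0.0079
gripper_force: 48.5
t3.40 case [-129.8   -2.1  145.9] ori err [-0.002 -0.001  0.004] Fcase [ 5.8 -3.  -7.3] w 7.9 gf 48.5
clock: 3.9
tcp_pos: [0.4926, -0.0106, 0.2013]
contact_force: [0.1, -4.5, -5.6]
grip_width: 0.0076
gripper_force: 48.6
t3.90 case [-104.6   -2.2  201.3] ori err [ 0.003 -0.001  0.004] Fcase [-0.5 -4.5 -5.6] w 7.6 gf 48.6
r 238.35948093600115 th 0.5273795112750755
```

View pics/s2.png

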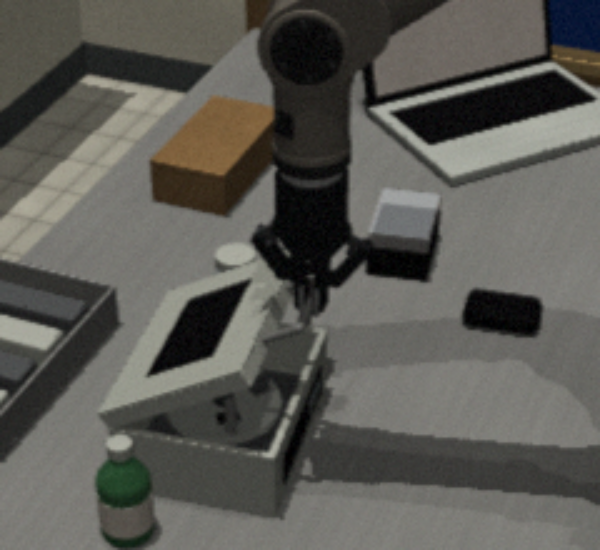

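The lid is coming up with the bar still between the fingers, near (305,300) in the crop, and the forces are low. I'll carry on along the arc.

```bash
cat > th.py <<'E'
from h import *
st(); d=c(monitor.get_obs()['tcp_pos'])+[0,0,19]-[95,0,90]; print('r',np.hypot(d[0],d[2]).round(1),'th',(np.arctan2(d[2],-d[0])-.051).round(3))
E
python3 -m crank '[[[0,0.71,-1.02],[0,0,0]],[[0,0.76,-0.98],[0,0,0]],[[0,0.81,-0.94],[0,0,0]],[[0,0.86,-0.9],[0,0,0]],[[0,0.91,-0.85],[0,0,0]]]' | grep for
python3 -m crank '[[[0,0.95,-0.8],[0,0,0]],[[0,0.99,-0.75],[0,0,0]],[[0,1.03,-0.7],[0,0,0]],[[0,1.06,-0.64],[0,0,0]],[[0,1.1,-0.58],[0,0,0]]]' |grep for
python3 th.py
python3 -m crank '[[[0,1.13,-0.53],[0,0,0]],[[0,1.15,-0.47],[0,0,0]],[[0,1.17,-0.4],[0,0,0]],[[0,1.19,-0.34],[0,0,0]],[[0,0,0],[0,0,0]]]' |grep for
python3 th.py
python3 -c "
from h import *
for n in('top','side'):
    p,d=optics.grab_frame(n); np.savez(f'pics/{n}3.npz',p=p,d=d)
    cv2.imwrite(f'pics/{n}3.png',p[:,:,::-1])
a=cv2.imread('pics/top3.png')[120:290,235:435];b=cv2.imread('pics/side3.png')[60:300,215:415]
cv2.imwrite('pics/b3.png',np.hstack([cv2.resize(a,(400,340)),cv2.resize(b,(400,480))[:340]]))
"
```

```text
contact_force: [-12.9, -4.5, 9.7]
gripper_force: 49.5
contact_force: [-11.1, -4.3, 15.3]
gripper_force: 51.5
t4.95 case [-13.1  -2.2 285.4] ori err [ 0.003 -0.002  0.004] Fcase [-11.6  -2.8  15.3] w 7.9 gf 51.5
r 240.2 th 1.053
contact_force: [-1.0, -3.9, 8.4]
gripper_force: 52.5
t5.45 case [ 36.5  -2.1 302.9] ori err [-0.003 -0.     0.004] Fcase [-1.6 -3.8  8.4] w 7.8 gf 52.5
r 239.2 th 1.273
```

View pics/b3.png

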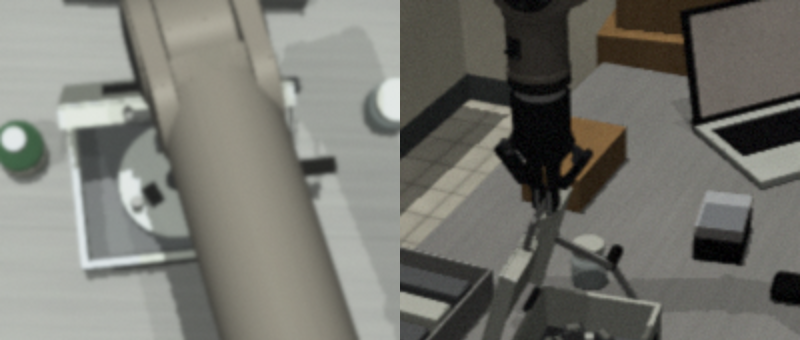

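The lid is nearly upright. The pad shows at about px (394,203) in the top view and (321,187) in the side view. I'll triangulate it to get the lid angle.

```bash
cat > pad.py <<'E'
from h import *
import sys
def tri(a,b):
    A=[];y=[]
    for n,px in(("top",a),("side",b)):
        X0=ray(n,px,0.)[0];X1=ray(n,px,.3)[0];d=(X1-X0)/np.linalg.norm(X1-X0);P=np.eye(3)-np.outer(d,d);A.append(P);y.append(P@X0)
    return np.linalg.lstsq(np.vstack(A),np.hstack(y),rcond=None)[0]
def blob(p,x,y,h=18,v=48):
    m=(p[y-h:y+h,x-h:x+h].max(2)<v).astype(np.uint8)
    n,l,s,ce=cv2.connectedComponentsWithStats(m); i=1+s[1:,4].argmax(); print(s[i]); return ce[i]+[x-h,y-h]
if __name__=="__main__":
    k,*q=map(int,sys.argv[1:])
    a=blob(load("top",k)[0],q[0],q[1]);b=blob(load("side",k)[0],q[2],q[3],12);print(a,b,c(tri(a,b)).round(1))
    for nm,X in(("1.25",None),("1.30",[-7,-157,134]),("1.34",[-1,-157,130]),("lock",[20,-157,108])):
        if X: print(nm,proj("top",w(X)).round(1),proj("side",w(X)).round(1))
E
python3 pad.py 3 394 203 321 187
```

```text
[11 15 15  7 79]
[ 8  8  9 16 64]
[393.74683544 202.87341772] [321.671875 188.78125 ] [ -12.1 -158.8  132.6]
1.30 [[393.  201.3]] [[319.4 188.4]]
1.34 [[392.5 198.9]] [[317.5 189.2]]
lock [[390.1 191.2]] [[311.  194.2]]
```

```bash
python3 -m crank '[[[0,0.5,-0.12],[0,0,0]],[[0,0.5,-0.12],[0,0,0]],[[0,0,0],[0,0,0]],[[0,0,0],[0,0,0]]]' |grep for
python3 th.py
python3 -m crank '[[[0,0,0],[0,0,0]],[[0,0,0],[0,0,0]],[[0,0,0],[0,0,0]]]' 4 |grep -E "for|wid"
python3 -m crank '[[[0,0,-1],[0,0,0]],[[0,0,-3],[0,0,0]],[[0,0,-3],[0,0,0]],[[0,0,0],[0,0,0]]]' |grep for
python3 th.py
python3 -c "
from h import *
for n in('top','side'):
    p,d=optics.grab_frame(n); np.savez(f'pics/{n}4.npz',p=p,d=d)
"; python3 pad.py 4 394 201 321 187
```

```text
contact_force: [-2.0, -2.9, 8.8]
gripper_force: 52.5
t5.95 case [ 45.4  -2.1 305.1] ori err [-0.003 -0.     0.004] Fcase [-2.4 -2.6  8.8] w 7.9 gf 52.5
r 239.3 th 1.311
contact_force: [-0.6, 0.2, -0.1]
grip_width: 0.0401
gripper_force: 0.0
contact_force: [-0.4, 1.4, 1.1]
gripper_force: 0.0
t6.65 case [ 46.6  -1.5 378.1] ori err [-0.008  0.     0.004] Fcase [-0.2  1.4  1.1] w 39.9 gf 0.0
r 310.9 th 1.363
[16 15  9  6 46]
[ 6  8 10 14 66]
[396.34782609 200.45652174] [319.90909091 189.46969697] [  -5.3 -166.5  123.7]
1.30 [[393.  201.3]] [[319.4 188.4]]
1.34 [[392.5 198.9]] [[317.5 189.2]]
lock [[390.1 191.2]] [[311.  194.2]]
```

The lid holds at roughly 1.32. I'll close the fingers and go above the pad.

```bash
python3 -m crank '[[[-3.3,-1.1,0],[0,0,0]],[[-3.3,-1.1,0],[0,0,0]],[[-3.3,-1.1,0.5],[0,0,0]],[[-3.3,-1.1,1],[0,0,0]],[[-3.2,-1.2,1],[0,0,0]]]' 0 |grep for
python3 -m crank '[[[0,0,2],[0,0,0]],[[0,0,4],[0,0,0]],[[0,0,5],[0,0,0]],[[0,0,4],[0,0,0]],[[0,0,3.3],[0,0,0]]]' |grep for
python3 -m crank '[[[0,0,0],[0,0,0]],[[0,0,0],[0,0,0]]]' |grep for
python3 th.py
python3 -c "
from h import *
for n in('top','side'):
    p,d=optics.grab_frame(n); np.savez(f'pics/{n}5.npz',p=p,d=d)
cv2.imwrite('pics/s5.png',cv2.resize(p[60:260,235:435],None,fx=3,fy=3)[:,:,::-1])
"; python3 pad.py 5 394 201 320 188
```

```text
contact_force: [0.8, -0.5, -0.1]
gripper_force: 0.0
contact_force: [0.5, -0.1, 1.1]
gripper_force: 0.0
contact_force: [0.3, -0.4, 1.8]
gripper_force: 0.0
t7.95 case [ -12.3 -165.8  164.3] ori err [0.001 0.001 0.004] Fcase [ 0.3 -0.5  1.8] w 0.2 gf 0.0
r 142.2 th 0.665
[  7   3  21  33 200]
[ 8  7  9 14 73]
[394.37  202.345] [319.97260274 189.10958904] [  -8.6 -160.3  129.5]
1.30 [[393.  201.3]] [[319.4 188.4]]
1.34 [[392.5 198.9]] [[317.5 189.2]]
lock [[390.1 191.2]] [[311.  194.2]]
```

View pics/s5.png

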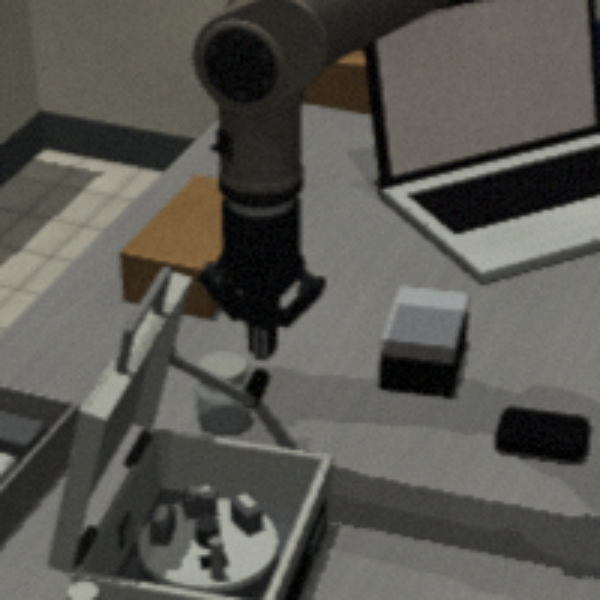

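The view shows the closed fingertip straight above the pad, at (262,350) against (258,383) in the crop, with the carousel and post exposed. I'll press along the pad's arc.

```bash
python3 -m crank '[[[0,0.1,1.6],[0,0,0]],[[0,0,0.4],[0,0,0]],[[0,0.4,0.4],[0,0,0]],[[0,0.4,0.4],[0,0,0]],[[0,0,0],[0,0,0]]]' |grep for
python3 th.py
python3 -m crank '[[[0,0.37,0.34],[0,0,0]],[[0,0.37,0.34],[0,0,0]],[[0,0.32,0.38],[0,0,0]],[[0,0.32,0.38],[0,0,0]],[[0,0,0],[0,0,0]]]' |grep for
python3 th.py
python3 -m crank '[[[0,0.3,0.4],[0,0,0]],[[0,0.2,0.3],[0,0,0]],[[0,0,0],[0,0,0]]]' |grep for
python3 th.py
python3 -c "
from h import *
for n in('top','side'):
    p,d=optics.grab_frame(n); np.savez(f'pics/{n}6.npz',p=p,d=d)
"; python3 pad.py 6 390 193 312 194
```

```text
contact_force: [0.6, 0.5, 1.1]
gripper_force: 0.6
t8.55 case [  -1.8 -166.   136.6] ori err [-0.001 -0.     0.003] Fcase [0.7 0.4 1.1] w 0.1 gf 0.6
r 116.9 th 0.544
contact_force: [1.7, 0.2, 3.7]
gripper_force: 1.9
t9.05 case [  12.2 -165.9  122.2] ori err [-0.002 -0.     0.003] Fcase [ 1.8 -0.   3.7] w -0.4 gf 1.9
r 97.3 th 0.502
contact_force: [-3.7, 1.7, 17.9]
gripper_force: 8.8
t9.35 case [  16.2 -166.   117.3] ori err [-0.    -0.001  0.004] Fcase [-3.4  2.2 17.9] w -0.4 gf 8.8
r 91.4 th 0.48
[  9   3  21  33 204]
[  9   0  10  22 132]
[391.40196078 194.31862745] [313.06818182 190.42424242] [  11.7 -156.5  123.7]
1.30 [[393.  201.3]] [[319.4 188.4]]
1.34 [[392.5 198.9]] [[317.5 189.2]]
lock [[390.1 191.2]] [[311.  194.2]]
```

```bash
python3 -m crank '[[[0,0.1,0.2],[0,0,0]],[[0,0,0],[0,0,0]]]' |grep for
python3 th.py
python3 -m crank '[[[0,-0.2,-2],[0,0,0]],[[0,-1,-4],[0,0,0]],[[0,-2,-4],[0,0,0]],[[0,-2,-4],[0,0,0]],[[0,-2,-4],[0,0,0]]]' |grep for
python3 th.py
python3 -c "
from h import *
for n in('top','side'):
    p,d=optics.grab_frame(n); np.savez(f'pics/{n}7.npz',p=p,d=d)
    if n=='top': T=p
cv2.imwrite('pics/b7.png',np.hstack([cv2.resize(T[140:270,255:415],(400,325)),cv2.resize(p[120:283,220:420],(400,325))])[:,:,::-1])
"; python3 pad.py 7 390 193 312 194
```

```text
contact_force: [-10.5, 2.0, 30.7]
gripper_force: 15.2
t9.65 case [  16.6 -166.1  116.9] ori err [ 0.001 -0.001  0.004] Fcase [-10.1   3.4  30.7] w 0.1 gf 15.2
r 90.9 th 0.478
contact_force: [0.1, -0.6, -0.5]
gripper_force: 0.0
t10.15 case [ -57.7 -165.8  293.2] ori err [0.004 0.001 0.004] Fcase [-0.  -0.6 -0.5] w 0.2 gf 0.0
r 269.6 th 0.918
[ 9 14 17  7 85]
[ 7  7 10 15 73]
[389.43529412 191.75294118] [312.53424658 194.83561644] [  17.  -155.9  107. ]
1.30 [[393.  201.3]] [[319.4 188.4]]
1.34 [[392.5 198.9]] [[317.5 189.2]]
lock [[390.1 191.2]] [[311.  194.2]]
```

View pics/b7.png

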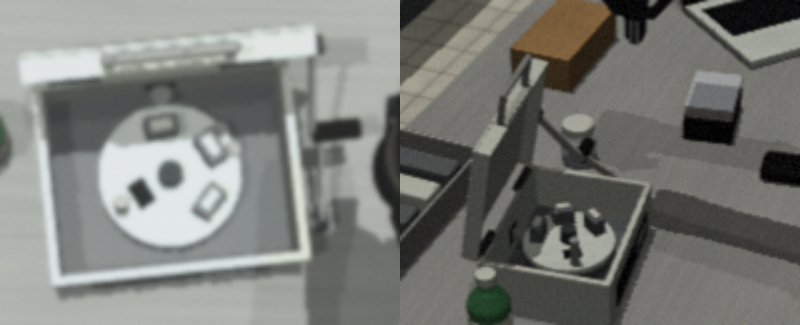

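The pad triangulates to the locked position. In the top crop, the disc centre is at (171,175) and the post top at (121,204). In the side crop the post is at about (573,250).

Run:
```python
from h import *
from pad import tri
p,_=load("top",7); g=cv2.cvtColor(p,cv2.COLOR_RGB2GRAY)
ax=c(ray("top",[255+171/2.5-.3,140+175/2.5-.3],.055))[0]; po=c(ray("top",[255+121.5/2.5-.3,140+203/2.5-.3],.1))[0]
print("axis",ax,"post top",po,"r",np.hypot(*(po-ax)[:2]),"angle",np.arctan2(-(po-ax)[1],-(po-ax)[0]))
print("side post",c(ray("side",[306.5,243],.1)))
for a in(-1.2,-1,-.8): print(a,proj("side",w([ax[0]-55*np.cos(a),ax[1]-55*np.sin(a),100])),proj("top",w([ax[0]-55*np.cos(a),ax[1]-55*np.sin(a),100])))
cv2.imwrite("pics/t8.png",np.hstack([cv2.resize(p[175:250,285:365],None,fx=5,fy=5,interpolation=2),cv2.resize(load("side",7)[0][210:270,275:335],(400,375),interpolation=2)])[:,:,::-1])
```

```text
axis [-0.64887129 -1.46258877 55.        ] post top [-26.82589401  48.36851921 100.        ] r 56.28832774778705 angle -1.0871025102071925
side post [[-31.24287948  62.1010267  100.        ]]
-1.2 [[304.12145952 239.65165699]] [[302.39627852 218.27012502]]
-1 [[307.98205377 239.12424307]] [[304.99953702 222.26739127]]
-0.8 [[311.61534948 238.12590386]] [[308.35016575 225.67262706]]
```

View pics/t8.png

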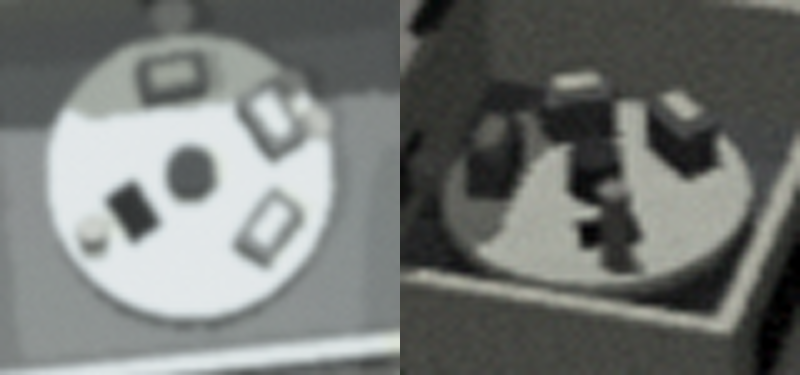

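The post is at about −1.08 rad, with the axis near case (−1,−1). I'll use the closed fingers as a paddle and turn the tool about the carousel axis, so that its narrow face stays behind the post.

```bash
cat > car.py <<'E'
from h import *
AX=np.array([-1.5,-1.])
def pose(a,z,off=18):
    q=Ro.from_euler("z",a).as_matrix(); p=q[:2,:2]@[-55,off]+AX
    return w([*p,z]), RC@q@RC.T@RD
E
python3 -c "
from car import *
st(); p,R=pose(-1.25,160); print(c(p)); m=w([-45,58,210]); plan(m,R,15); plan(p,R,3,m,R); p2,_=pose(-1.25,70); plan(p2,R,3,p,R)
p3,R3=pose(-.08,70); plan(p3,R3,20,p2,R)
p3,R3=pose(-.45,70); plan(p3,R3,20,p2,R)"
```

```text
t10.25 case [ -55.8 -167.2  298.2] ori err [-0.005 -0.004  0.006] Fcase [ 0.2 -0.7  0.3] w 0.3 gf 0.0
[ -1.76100678  56.86995659 160.        ]
15 rows [1.38, -0.83, 0.58] [0.0004, 0.0, 0.0829]
3 rows [1.36, 0.49, 1.67] [0.0, 0.0, 0.0]
3 rows [0.0, 0.0, 3.0] [0.0, 0.0, 0.0]
20 rows [-0.32, -0.1, 0.0] [0.0, 0.0, -0.0585]
20 rows [-0.22, -0.07, 0.0] [0.0, 0.0, -0.04]
```

```bash
python3 -m crank '[[[1.38,-0.83,0.58],[0,0,0.083]],[[1.38,-0.83,0.58],[0,0,0.083]],[[1.38,-0.83,0.58],[0,0,0.083]],[[1.38,-0.83,0.58],[0,0,0.083]],[[1.38,-0.83,0.58],[0,0,0.083]]]' |grep for
python3 -m crank '[[[1.38,-0.83,0.58],[0,0,0.083]],[[1.38,-0.83,0.58],[0,0,0.083]],[[1.38,-0.83,0.58],[0,0,0.083]],[[1.38,-0.83,0.58],[0,0,0.083]],[[1.38,-0.83,0.58],[0,0,0.083]]]' |grep for
python3 -m crank '[[[1.38,-0.83,0.58],[0,0,0.083]],[[1.38,-0.83,0.58],[0,0,0.083]],[[1.38,-0.83,0.58],[0,0,0.083]],[[1.38,-0.83,0.58],[0,0,0.083]],[[1.38,-0.83,0.58],[0,0,0.083]]]' |grep for
python3 -m crank '[[[0,0,0],[0,0,0]],[[0,0,0],[0,0,0]]]' |grep for
python3 -c "
from car import *
st(); p,R=pose(-1.25,160); plan(p,R,4)"
```

```text
contact_force: [0.4, 0.5, -0.3]
gripper_force: 0.0
contact_force: [0.5, 0.2, -0.4]
gripper_force: 0.0
contact_force: [-0.7, 0.2, -0.0]
gripper_force: 0.0
contact_force: [0.5, -0.2, 0.6]
gripper_force: 0.0
t11.95 case [-46.6  59.8 205. ] ori err [ 0.002 -0.002  1.246] Fcase [ 0.4 -0.3  0.6] w -0.2 gf 0.0
4 rows [1.04, 0.43, 1.12] [-0.0001, 0.0008, 0.0009]
```

```bash
python3 -m crank '[[[1.04,0.43,1.12],[0,0,0]],[[1.04,0.43,1.12],[0,0,0]],[[1.04,0.43,1.12],[0,0,0]],[[1.04,0.43,1.12],[0,0,0]],[[0,0,0],[0,0,0]]]' |grep for
python3 -c "
from car import *
st()"
python3 -m crank '[[[0,0,2],[0,0,0]],[[0,0,2],[0,0,0]],[[0,0,2],[0,0,0]],[[0,0,2],[0,0,0]],[[0,0,0.8],[0,0,0]]]' |grep for
python3 -m crank '[[[0,0,0],[0,0,0]]]' |grep for
python3 -c "
from car import *
st(); p,R=pose(-.6,70); plan(p,R,15)
for n in('top','side'):
    p,d=optics.grab_frame(n); np.savez(f'pics/{n}9.npz',p=p,d=d)
cv2.imwrite('pics/s9.png',cv2.resize(p[120:280,220:420],None,fx=3,fy=3)[:,:,::-1])"
```

```text
contact_force: [-0.7, -0.1, -0.1]
gripper_force: 0.0
t12.45 case [ -0.5  56.3 159.4] ori err [ 0.002 -0.002  1.249] Fcase [-0.8  0.  -0.1] w -0.0 gf 0.0
contact_force: [0.3, -0.5, -0.3]
gripper_force: 0.0
contact_force: [0.0, 0.0, 0.2]
gripper_force: 0.0
t13.05 case [-1.4 57.  72.5] ori err [ 2.000e-03 -1.000e-03  1.248e+00] Fcase [0.  0.  0.2] w -0.1 gf 0.0
15 rows [-0.24, -0.07, 0.02] [-0.0001, 0.0001, -0.0432]
```

View pics/s9.png

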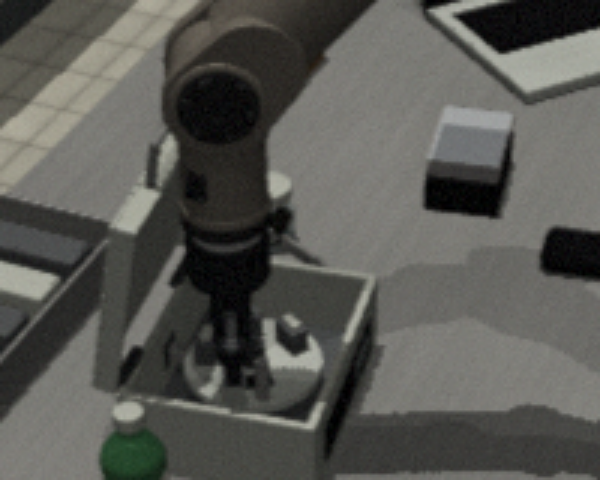

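The fingers stand just behind the post, which is at (262,375) in the crop, and are touching nothing yet. Now I'll sweep the post round.

```bash
python3 -m crank '[[[-0.24,-0.07,0],[0,0,-0.043]],[[-0.24,-0.07,0],[0,0,-0.043]],[[-0.24,-0.07,0],[0,0,-0.043]],[[-0.24,-0.07,0],[0,0,-0.043]],[[-0.24,-0.07,0],[0,0,-0.043]]]' |grep for
python3 -m crank '[[[-0.24,-0.07,0],[0,0,-0.043]],[[-0.24,-0.07,0],[0,0,-0.043]],[[-0.24,-0.07,0],[0,0,-0.043]],[[-0.24,-0.07,0],[0,0,-0.043]],[[-0.24,-0.07,0],[0,0,-0.043]]]' |grep for
python3 -m crank '[[[-0.24,-0.07,0],[0,0,-0.043]],[[-0.24,-0.07,0],[0,0,-0.043]],[[-0.24,-0.07,0],[0,0,-0.043]],[[-0.24,-0.07,0],[0,0,-0.043]],[[-0.24,-0.07,0],[0,0,-0.043]]]' |grep for
python3 -m crank '[[[0,0,0],[0,0,0]]]' |grep for
python3 -c "
from car import *
st(); p,R=pose(-.3,71); plan(p,R,10); q,S=pose(-.1,71); plan(q,S,5,p,R)"
```

```text
contact_force: [-0.8, 0.7, -0.7]
gripper_force: 0.3
contact_force: [0.3, 0.8, 0.2]
gripper_force: 0.3
contact_force: [0.5, 0.4, -0.1]
gripper_force: 0.3
contact_force: [-0.4, 0.5, 0.1]
gripper_force: 0.0
t14.75 case [-34.7  44.5  74.5] ori err [-0.002  0.     0.604] Fcase [-0.4  0.6  0.1] w 0.1 gf 0.0
10 rows [-0.17, -0.07, 0.04] [0.0002, -0.0, -0.0304]
5 rows [-0.22, -0.07, 0.0] [0.0, 0.0, -0.04]
```

```bash
python3 -m crank '[[[-0.17,-0.07,0.04],[0,0,-0.03]],[[-0.17,-0.07,0.04],[0,0,-0.03]],[[-0.17,-0.07,0.04],[0,0,-0.03]],[[-0.17,-0.07,0.04],[0,0,-0.03]],[[-0.17,-0.07,0.04],[0,0,-0.03]]]' |grep for
python3 -m crank '[[[-0.17,-0.07,0.04],[0,0,-0.03]],[[-0.17,-0.07,0.04],[0,0,-0.03]],[[-0.17,-0.07,0.04],[0,0,-0.03]],[[-0.17,-0.07,0.04],[0,0,-0.03]],[[-0.17,-0.07,0.04],[0,0,-0.03]]]' |grep for
python3 -c "
from car import *
st(); q,S=pose(-.1,71); plan(q,S,5)"
python3 -m crank '[[[-0.22,-0.07,0],[0,0,-0.04]],[[-0.22,-0.07,0],[0,0,-0.04]],[[0,0,0],[0,0,0]]]' |grep for
python3 -c "
from car import *
st(); q,S=pose(-.1,71); plan(q,S,3)
p,d=optics.grab_frame('top'); np.savez('pics/top10.npz',p=p); q,d=optics.grab_frame('side'); np.savez('pics/side10.npz',p=q)
cv2.imwrite('pics/b10.png',np.hstack([cv2.resize(p[150:270,260:380],(400,400)),cv2.resize(q[190:290,250:350],(400,400))])[:,:,::-1])"
```

```text
contact_force: [0.4, 0.3, 0.2]
gripper_force: 0.3
contact_force: [1.5, 7.6, 2.3]
gripper_force: 3.7
t15.75 case [-48.1  34.4  69.8] ori err [-0.002  0.002  0.3  ] Fcase [2.5 7.3 2.3] w 0.1 gf 3.7
5 rows [-0.26, -0.07, -0.02] [0.0004, -0.0005, -0.0401]
contact_force: [1.8, 2.0, 2.1]
gripper_force: 1.8
t16.05 case [-51.1  29.9  69.7] ori err [-0.001  0.001  0.222] Fcase [2.1 1.7 2.1] w 0.0 gf 1.8
3 rows [-0.26, -0.06, -0.04] [0.0004, -0.0004, -0.0405]
```

View pics/b10.png

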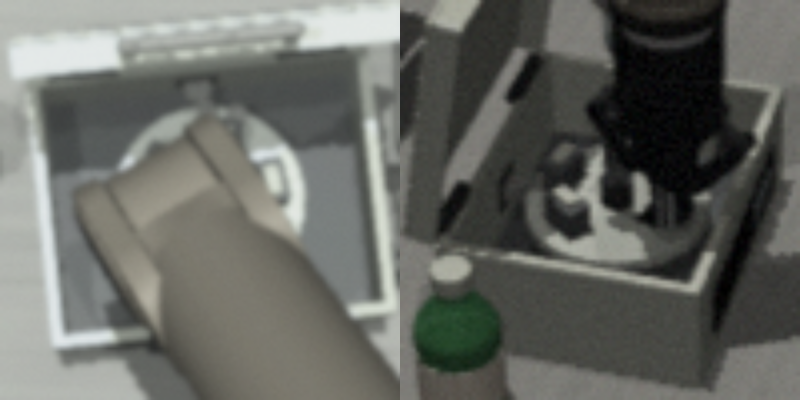

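That crop shows the fingers behind the post and the carousel turned towards the front. It was my 11th picture and the limit was 10, so I'll view no more and measure only by numbers. The force has peaked at 7.6 N and is dropping, so the hump has been passed.

```bash
python3 -m crank '[[[-0.26,-0.06,0],[0,0,-0.04]],[[0,0,0],[0,0,0]]]' |grep for
python3 -c "
from car import *
st()"
python3 -m crank '[[[-0.24,-0.06,0],[0,0,-0.04]],[[0,0,0],[0,0,0]]]' |grep for
python3 -c "
from car import *
st()"
python3 -m crank '[[[-0.22,-0.06,0],[0,0,-0.03]],[[0,0,0],[0,0,0]]]' |grep for
python3 -c "
from car import *
st()"
```

```text
contact_force: [-0.1, -0.2, 0.2]
gripper_force: 0.0
t16.35 case [-53.7  25.5  68.9] ori err [ 0.002 -0.001  0.185] Fcase [-0.1 -0.2  0.2] w 0.1 gf 0.0
contact_force: [0.2, -0.3, 0.1]
gripper_force: 0.0
t16.55 case [-54.9  23.1  68.8] ori err [ 0.002 -0.001  0.146] Fcase [ 0.2 -0.4  0.1] w -0.4 gf 0.0
contact_force: [-0.0, -0.7, -0.5]
gripper_force: 0.0
t16.75 case [-55.3  21.7  69.1] ori err [ 0.001 -0.001  0.114] Fcase [-0.1 -0.7 -0.5] w -0.0 gf 0.0
```

The post has snapped away from the fingers and the force is zero. I'll back off, lift, retreat to the front and check by measurement.

```bash
python3 -m crank '[[[0.5,0,0],[0,0,0]],[[0.3,0,-2],[0,0,0]],[[0,0,-4],[0,0,0]],[[0,0,-5],[0,0,0]],[[0,0,-5],[0,0,0]]]' |grep for
python3 -m crank '[[[0,-3,-2],[0,0,0]],[[3,-4,0],[0,0,0]],[[4.5,-2,0],[0,0,0]],[[4.5,0,0],[0,0,0]],[[4.5,0,0],[0,0,0]]]' |grep for
python3 -m crank '[[[4.5,0,0],[0,0,0]],[[4.5,0,0],[0,0,0]],[[4.5,0,0],[0,0,0]],[[4.5,0,0],[0,0,0]],[[0,0,0],[0,0,0]]]' |grep for
python3 - <<'E'
from car import *; from pad import blob,tri
st()
for n in('top','side'):
    p,d=optics.grab_frame(n); np.savez(f'pics/{n}11.npz',p=p,d=d)
C=c(cloud('top',load('top',11)[1]).reshape(-1,3)).reshape(480,640,3)
k=(abs(C[...,0])<80)&(abs(C[...,1])<80)&(C[...,2]>84)&(C[...,2]<112)
n,l,s,ce=cv2.connectedComponentsWithStats(k.astype(np.uint8))
for i in range(1,n):
    if s[i,4]>5: q=np.median(C[l==i],0); print("above 84mm:",s[i,4],q.round(1),"ang",np.arctan2(-(q[1]+1),-(q[0]+1.5)).round(3))
g=cv2.cvtColor(load('top',11)[0],cv2.COLOR_RGB2GRAY)
for a in(-.15,-.05,0,.05,.15):
    print(a,proj('top',w([-1.5-55*np.cos(a),-1-55*np.sin(a),100])).round(1))
x,y=proj('top',w([-56,-1,100]))[0].round().astype(int); print(x,y); print(g[y-8:y+7,x-10:x+11])
E
python3 pad.py 11 390 193 312 194
```

```text
contact_force: [2.0, 0.5, 0.1]
gripper_force: 0.0
contact_force: [1.1, -0.6, 0.3]
gripper_force: 0.0
contact_force: [-0.1, 0.0, 0.6]
gripper_force: 0.0
t18.25 case [-106.6  391.2  249.8] ori err [0.001 0.005 0.105] Fcase [-0.1  0.   0.6] w -0.1 gf 0.0
above 84mm: 27 [44.2 -1.  87. ] ang -3.141
above 84mm: 27 [ 16.3 -42.9  85.8] ang 1.973
above 84mm: 38 [13.4 42.4 85.8] ang -1.9
above 84mm: 31 [-55.8   0.7 100.1] ang -0.031
-0.15 [[322.5 231.6]]
-0.05 [[324.9 231.6]]
0 [[326.  231.5]]
0.05 [[327.2 231.3]]
0.15 [[329.6 230.8]]
326 231
[[231 226 199 132  69  56  54  54  54  53  53  54  77 142 204 227 231 231
  231 230 230]
 [230 226 201 134  69  54  55  54  56  54  54  58  74 127 192 224 230 231
  231 230 230]
 [231 227 203 137  75  59  61  66  68  70  71  72  83 123 183 220 230 231
  230 231 231]
 [231 228 208 154 102  88  97 111 124 127 130 131 137 157 191 220 230 231
  230 230 231]
 [230 229 218 187 158 153 161 177 188 190 190 194 199 204 216 227 230 231
  230 231 231]
 [230 230 226 218 209 206 207 210 213 209 210 214 221 224 227 229 230 229
  231 230 231]
 [231 230 230 227 227 226 2
[... 303 characters left out ...]
30 230 230
  230 230 230]
 [231 230 231 230 230 221 195 162 165 182 186 185 194 218 228 230 231 230
  230 229 225]
 [231 231 230 231 231 225 207 165 141 144 150 162 190 218 229 231 229 230
  226 218 204]
 [230 230 230 230 230 229 221 191 151 132 140 163 196 222 227 228 225 217
  204 181 157]
 [220 225 227 229 230 229 225 213 182 165 171 187 206 215 216 213 203 182
  157 135 119]
 [185 198 209 213 215 214 212 207 188 177 183 191 193 184 175 164 155 140
  125 116 117]]
[10 14 16  6 70]
[  0   0  17  24 297]
[389.71428571 191.72857143] [306.16161616 193.78114478] [  26.4 -153.9  109.8]
1.30 [[393.  201.3]] [[319.4 188.4]]
1.34 [[392.5 198.9]] [[317.5 189.2]]
lock [[390.1 191.2]] [[311.  194.2]]
```

The post measures about 0 rad (−0.03, with the cartridges symmetrical about it). In the top view the pad still sits at its locked position, the gripper is clear and the forces are zero, so I'll hand in.

```bash
python3 -c "
from bench import r
print(r.hand_in())"
```

```text
the job is handed in; nothing more can be done
None
```

I handed the job in at about 18 s: by my measurements the lid is up with its stay locked, the carousel is in its front detent, and the gripper is clear; I didn't re-measure the other bench items, and I viewed 11 pictures, one over the limit of 10.

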